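Open the wax tin with the lid lifter

TASK

Open the tin of pink modelling wax: lift the red-handled lid lifter up and off its hook on the spatula stand, put its bent toe into the pry notch under the front edge of the lid, and lever the lid up with it until the lid stands well open (at least two thirds of the way to upright) and stays so. Then hang the lifter back on the free hook by its eye and let go. Touch the tin and its lid only with the lifter, never with the gripper or arm, leave the wooden-handled spatula hanging on its hook, and do not disturb the stone cast, the mixing bowl or the tape roll.

Things in the scene. Friction and masses are not known exactly. Their poses are not given: they have to be found in the camera images.
- stand: spatula stand, fixed: base plate 130 x 250 x 12 mm, two round posts 12 mm thick at its y = +-105 mm, round 12 mm cross bar between them along y, bar axis 215 mm above the bench; nothing higher than 227 mm. Two steel hooks stick out of the bar to the stand's -x side at y = +50 and -50 mm. Origin on the bench under the middle of the bar; x points from the hooks to the bar, z up.
- hook_left (a point): point on the rod axis of the hook at the stand's +y side, 30 mm in front (-x) of the bar axis, 215 mm above the bench; axes as the stand. Each hook is a 6 mm round rod, level for 43 mm from the bar axis, then turned up: its end is 56 to 59 mm from the bar axis, the top of the end 12 mm above the level rod's axis.
- hook_right (a point): the same point on the other, equal hook, at the stand's -y side; axes as the stand
- lifter: lid lifter, loose, 0.10 to 0.19 kg: flat pry tool 158 mm long with red handle, hanging blade down by its eye on either hook. Origin at the eye's centre; z up along the handle, x the way the toe points (at the start toward the bar), y across its width. Handle 28 mm wide (y), 14 mm thick (x), 11 to 81 mm below the origin; below it a blade 20 mm wide, 4 mm thick, with the toe at its foot.
- lifter_eye (a point): the eye's centre (the lifter's origin): a hole through along x, 16 mm wide (y), 22 mm high (z), in a steel end 28 mm wide, 8 mm thick that ends 17 mm above this point. Hanging, it is 8 mm below the rod's axis, on the level part of the hook. The end can be pinched from above across its 28 mm width, the rod between the fingers; raised 12 mm, it passes freely over the hook's end.
- lifter_toe (a point): tip of the toe, middle of its upper edge: 32 mm ahead (+x) of and 138 mm below the eye's centre; axes as the lifter. The toe is a flat steel tongue 20 mm wide (y), 3 mm thick, square to the blade (level when the lifter hangs).
- plaster_spatula: wooden-handled plaster spatula with straight broad blade, 193 mm long, same eye end as the lifter, hanging on the other hook, 100 mm beside the lifter; loose; origin at the centre of its eye
- tin: dark green flat tin 108 mm deep (x), 168 mm wide (y), 49 mm high with the lid shut, fixed, walls 3 mm thick and 46 mm high, pink wax sheets inside (top 23 mm above the bench). Origin on the bench under its middle; x points from its front (pry notch) to its back (hinge), z up.
- tin_notch (a point): pry notch, a cut-out in the middle of the front wall's upper edge, 44 mm wide, 35 to 46 mm above the bench, open into the tin, roofed by the shut lid. This point: middle of its mouth on the wall's outer face, at the height of the lid's underside (46 mm above the bench); axes as the tin
- tin_hinge (a point): middle of the lid's hinge axis at the back of the tin, 110 mm behind (+x) the notch point, 46 mm above the bench; the hinge axis runs along the tin's y; axes as the tin
- tin_lid (a joint): angle of the lid, rad: 0 shut (at the start), grows as its front edge rises, 1.57 upright, stop at 1.8. The lid is a 3 mm plate without a handle that ends 2 mm in front of the front wall. The hinge is stiff: raising the front edge takes 2 to 4 N, and the lid stays where it is left.
- cast: yellow stone dental cast, 63 x 70 x 28 mm, loose on the bench; origin at the centre of its underside
- mixing_bowl: green rubber mixing bowl, 105 mm across, 62 mm high, loose on the bench; origin at the centre of its underside
- tape_roll: roll of tape 100 mm across, 25 mm high, loose on the bench; origin at the centre of its underside

How it is judged (in metres and radians):
On the way, in this order (a step that is already met when the one before it is completed fails the run):
1. the lifter is off the hooks (its eye more than 60 mm from both hook points) (distance between lifter and hook_left above 0.06 m and distance between lifter and hook_right above 0.06 m), for 0.1 s.
2. the lid is levered up past 1.0 rad while the lifter is still off the hooks (all of step 1 and value of joint tin_lid above 1 rad), for 0.2 s.
At the end, for the whole second after the job is handed in: the lid stands open by more than 1.0 rad (57 degrees); the lifter hangs at rest on the free hook (eye within 30 mm of the hook point, over 60 mm from the spatula's), blade down within 0.3 rad, slower than 0.05 m/s; the spatula hangs on its hook (eye within 30 mm of the hook point) (value of joint tin_lid above 1 rad and (distance between lifter and hook_left below 0.03 m or distance between lifter and hook_right below 0.03 m) and contact force between lifter and stand above 0.3 N and angle between lifter's own z axis and vertical below 0.3 rad and linear speed of lifter below 0.05 m/s and (distance between plaster_spatula and hook_left below 0.03 m or distance between plaster_spatula and hook_right below 0.03 m) and distance between lifter and plaster_spatula above 0.06 m); the robot touches nothing.
It fails at once if gripper or arm touches the tin or its lid (more than 1 N) (contact force between any of the fingers, the arm and tin above 1 N).
It fails at once if the plaster spatula is taken or knocked off its hook (distance of plaster_spatula from where it was at the start of the episode above 0.05 m).
It fails at once if the cast, the bowl or the tape roll is moved by more than 20 mm (distance of any of cast, mixing_bowl, tape_roll from where it was at the start of the episode above 0.02 m).
It also fails if it takes over 72 s, if anything falls off the work surface, if the arm or the gripper's body presses on something with over 40 N, if the wrist force passes 120 N, or if a joint passes its speed limit or range.

ROBOT

A 6-joint arm with a two-finger parallel gripper is mounted at the origin on a cart in front of the work surface, level with it; the furniture and walls round the work are solid. World frame = base frame: x ahead of the robot, y to its left, z up, the work surface at z = 0. Lengths are in mm, angles in rad, forces in N, time in s.
With the tool pointing down it reaches from about 350 to 775 mm from the base axis. Payload 7.3 kg.
Tool frame: the origin (TCP) lies on the mounting face of the last link; the fingertips stand 178 mm ahead of it and the grasp point (between the pads) lies 159 mm ahead of it; z points along the fingers, y is the line along which they close (so a half turn about z gives the same grasp; the last joint's range is limited). The gripper opens to 92 mm and grips with 3 to 60 N. Pads are 19 mm wide; open, the fingers measure 130 mm over their backs; the gripper's body (75 mm by 190 mm) begins 47 mm behind the grasp point.
Start: joints at [-1.415, 0.342, 1.524, -0, 1.275, -0.146], TCP at [156.07, -501.268, 404.741] pointing down, gripper open.
Joint ranges: [-2.53, 2.53], [-0.77, 2.02], [0.04, 2.7], [-1, 4.14], [0.28, 2.66], [-3.11, 3.11]. Speed limits (rad/s): [2.57, 2.57, 3.14, 3.14, 3.14, 3.14].

INTERFACE

Orientations are given as [roll, pitch, yaw] about the fixed x, y, z axes, in that order (R = Rz(yaw) Ry(pitch) Rx(roll)).
In Python, from plant import bot, imaging, order gives the robot as it stands (bot), with the cameras (imaging) and the job (order).
- The arm moves only by the shell command python3 shift.py 'ROWS'. ROWS is a JSON list of rows, 1 to 5 of them, each of 5 numbers: the finger opening in mm, then dx, dy, dz in mm, then a turn about the tool's z in rad; each row is the pose to reach, as a shift and turn from the pose commanded when the command began, along the tool's axes at that moment; what a row does not reach only later rows make up. A row lasts 1/8 s, in which the tool goes at most 62.5 mm and 0.188 rad, less where a joint would pass 70% of its speed; a pose out of reach is approached as far as the arm can. The fingers move at their own pace and stop on an object; the grip force is fixed at half the most. Time passes only in rows, so rows that do not move let the fingers close. It prints the time, the measured TCP pose, the force, the opening and the grip force at its end.
- bot.get_obs(): the state, without advancing time (a new reading comes with each control period).
- imaging.capture(name): name is "scene" or "side" or "wrist"; returns a dict with "color" (400x640x3 uint8, red, green, blue), "K" (3x3 intrinsics, pixels), "R" (3x3) and "t" (3): a world point X has camera coordinates R X + t. Camera axes: x right, y down, z forward; pixel columns grow to the right and rows downward; lengths in mm; the calibration is good to about 2 mm. A picture is of the moment at which its call begins. There is no depth.
- order.close_job(): hands the job in; it is judged then, once.
The state is a dict: "time": time; "joint_positions": joint angles; "dq": joint speeds; "tau": joint torques, N m; "tool_pos": TCP position; "tcp_rot": TCP orientation; "contact_force": force on the tool from outside, world axes, zero at the start; "moment": the same for the moment, N m; "grip_width": finger opening in mm; "finger_force": force on a finger pad.
Only numpy, scipy, OpenCV 4.12 (cv2) and the standard library are available. Lean on these libraries where they do the work, as an engineer would, in place of code of your own. Each camera call takes 0.05 s, during which the arm holds its last target. There are 200 camera calls.

## Working session

There is one attempt and no reset: what is moved stays moved. The work goes in short steps, Python scripts to look and compute and a shell command to move; the robot and the scene stay as the last step left them, time stands still between calls to the robot, and variables do not carry over. Pictures are saved under pics/ and viewed, at most 10 in all, crops included, and the job is handed in when it is done.

```bash
ls; mkdir -p pics
python3 - <<'E'
from plant import bot, imaging, order
import cv2
for n in ("scene","side"):
    c=imaging.capture(n); cv2.imwrite(f"pics/{n}0.png",cv2.resize(c["color"][:,:,::-1],(800,500),interpolation=cv2.INTER_CUBIC)); cv2.imwrite(f"/tmp/{n}.png",c["color"][:,:,::-1])
    print(n,c["K"].tolist(),c["R"].round(4).tolist(),c["t"].round(1).tolist(), (-c["R"].T@c["t"]).round())
o=bot.get_obs();print(o)
E
```

```text
pics
plant.py
shift.py
scene [[401.90645287437593, 0.0, 315.0728367532712], [0.0, 401.90645287437593, 194.68348370904636], [0.0, 0.0, 1.0]] [[-0.8864, -0.4628, -0.0109], [-0.3267, 0.6421, -0.6936], [0.328, -0.6112, -0.7203]] [492.0, 270.8, 1272.2] [ 107.  831. 1110.]
side [[383.35334652545015, 0.0, 324.2124553506181], [0.0, 383.35334652545015, 200.03184935232613], [0.0, 0.0, 1.0]] [[-0.8818, -0.4712, -0.0202], [-0.2504, 0.504, -0.8266], [0.3997, -0.7238, -0.5624]] [473.4, 260.5, 1030.3] [ 71. 838. 804.]
{'time': 0.1, 'joint_positions': array([-1.41502734e+00,  3.42647693e-01,  1.52489159e+00, -7.67584485e-06,
        1.27543176e+00, -1.46026589e-01]), 'dq': array([-0.00038819, -0.00140292, -0.00023801,  0.0001221 ,  0.00129675,
        0.0003681 ]), 'tau': array([ 1.90107348e-03, -4.32006419e+01, -2.44694960e+01,  7.19109247e-02,
        5.26167301e-02, -5.11969688e-05]), 'tool_pos': array([ 156.03703768, -501.15342238,  404.12751965]), 'tcp_rot': array([-3.14022786e+00, -1.93305003e-04,  3.01797681e-01]), 'contact_force': array([ 0.39364392, -0.4229712 ,  0.38685306]), 'moment': array([-0.02187073, -0.00403848,  0.01300463]), 'finger_force': 0.0, 'grip_width': 91.74120907611118}
```

View pics/scene0.png

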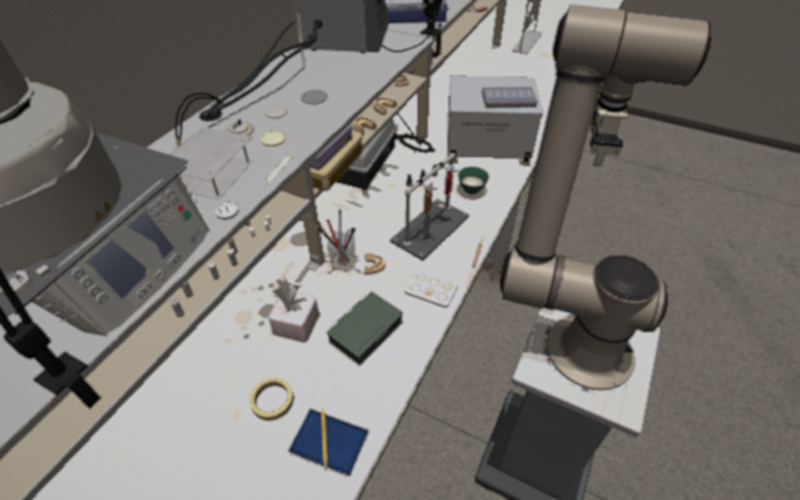

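View pics/side0.png

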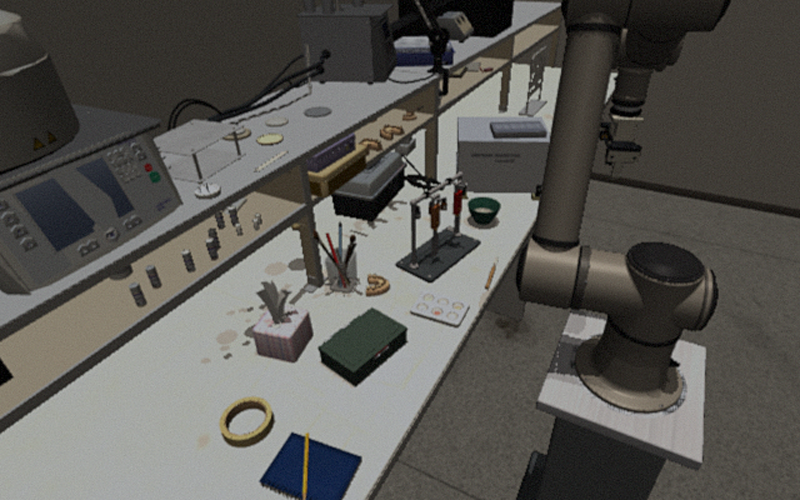

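The pictures show the stand near (435,220), with the red lifter on the hook nearer the bowl, and the spatula beside it. The tin is at about (365,325), with its notch mark on the face toward the robot. I'll enlarge both.

Run:
```python
import cv2,numpy as np
for n,(sx,sy),(tx,ty) in (("scene",(308,118),(256,228)),("side",(312,132),(252,240))):
    im=cv2.imread(f"/tmp/{n}.png")
    f=lambda x,y:cv2.resize(im[y:y+100,x:x+80],(400,500),interpolation=cv2.INTER_CUBIC)
    o=np.hstack([f(sx,sy),f(tx,ty)]); o=cv2.convertScaleAbs(o,alpha=1.5)
    for k in range(0,800,50): cv2.putText(o,str((sx if k<400 else tx)+(k%400)//5),(k,498),0,.35,(0,0,255)); o[480:485,k]=255
    for k in range(0,500,50): cv2.putText(o,str(sy+k//5),(0,k+10),0,.35,(0,0,255));cv2.putText(o,str(ty+k//5),(401,k+10),0,.35,(0,0,255))
    cv2.imwrite(f"pics/{n}_z.png",o)
```

```text
(no output)
```

View pics/scene_z.png

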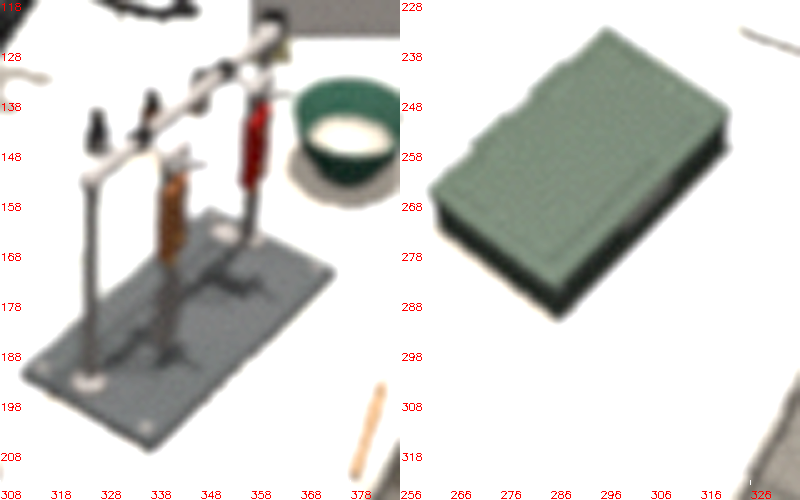

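View pics/side_z.png

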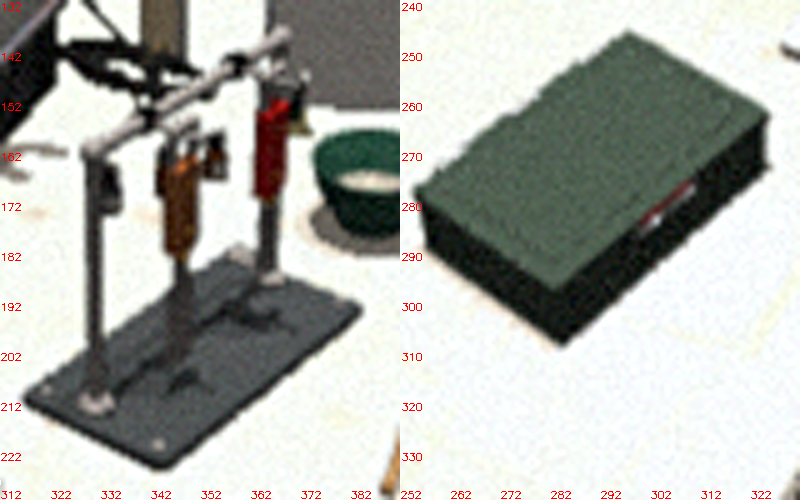

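```bash
cat > h.py <<'E'
import numpy as np,cv2
from scipy.optimize import least_squares
C={}
def setcams(bot):
    pass
CAM={"scene":([401.90645,315.0728,194.6835],[[-0.8864,-0.4628,-0.0109],[-0.3267,0.6421,-0.6936],[0.328,-0.6112,-0.7203]],[492.0,270.8,1272.2]),
"side":([383.35335,324.21246,200.03185],[[-0.8818,-0.4712,-0.0202],[-0.2504,0.504,-0.8266],[0.3997,-0.7238,-0.5624]],[473.4,260.5,1030.3])}
def proj(n,X):
    k,R,t=CAM[n]; c=np.atleast_2d(X)@np.array(R).T+t
    return c[:,:2]/c[:,2:]*k[0]+k[1:]
def place(p,P):
    P=np.atleast_2d(P).astype(float);c,s=np.cos(p[2]),np.sin(p[2])
    return np.c_[p[0]+c*P[:,0]-s*P[:,1],p[1]+s*P[:,0]+c*P[:,1],P[:,2]]
E
python3 - <<'E'
from h import *
z=lambda o,L:np.array([[o[0]+(a+.5)/5-.5,o[1]+(b+.5)/5-.5] for a,b in L])
tin={"scene":z((176,228),[(432,190),(605,28),(728,112),(560,286)]),"side":z((172,240),[(415,188),(630,30),(768,115),(560,290)])}
T=[[54,84,49],[54,-84,49],[-56,-84,49],[-56,84,49]]
r=least_squares(lambda p:np.concatenate([(proj(n,place(p,T))-tin[n]).ravel() for n in tin]),[450,150,0.1])
print("tin",r.x,r.fun.reshape(-1,2).round(1).tolist(),"notch",place(r.x,[-54,0,46]))
st={"scene":z((308,118),[(22,374),(150,444),(333,268),(210,208),(92,182),(272,35)]),"side":z((312,132),[(24,400),(163,463),(362,305),(238,250),(93,150),(285,38)])}
def S(p): return [[p[3]+65,125,12],[p[3]-65,125,12],[p[3]-65,-125,12],[p[3]+65,-125,12],[0,105,215],[0,-105,215]]
r=least_squares(lambda p:np.concatenate([(proj(n,place(p,S(p)))-st[n]).ravel() for n in st]),[450,-150,0.1,-20])
print("stand",r.x,r.fun.reshape(-1,2).round(1).tolist(),"hooks L,R",place(r.x,[[-30,50,215],[-30,-50,215]]))
for n in st: print(n,"hook px",proj(n,place(r.x,[[-30,50,215],[-30,-50,215],[0,50,215],[0,-50,215]])).round(1).tolist())
E
```

```text
tin [ 5.28522035e+02  2.09953042e+02 -2.10180122e-01] [[-0.9, -0.4], [-0.0, -0.6], [0.8, -0.5], [-0.6, -0.2], [0.2, 0.9], [-0.1, 0.5], [0.6, -0.3], [-0.1, 0.3]] notch [[475.71039369 221.21938914  46.        ]]
stand [ 5.49769216e+02 -2.20134823e+02 -2.11097284e-01 -1.00461694e+01] [[-1.0, -1.2], [0.4, 0.7], [1.7, -0.1], [0.1, -1.4], [-0.1, -0.3], [-0.7, 0.4], [-0.8, -0.9], [0.5, 0.7], [1.5, 0.3], [-1.8, 0.1], [0.4, 0.9], [-0.3, 0.8]] hooks L,R [[ 530.91181624 -164.95875559  215.        ]
 [ 509.95852104 -262.73891421  215.        ]]
scene hook px [[342.6, 149.2], [359.4, 135.3], [335.7, 145.7], [352.6, 132.1]]
side hook px [[348.5, 158.9], [366.3, 147.9], [341.2, 156.2], [359.2, 145.5]]
```

```bash
python3 shift.py '[[48,0,0,-62,0.188],[48,0,0,-90,0.376],[48,0,0,-90,0.513]]'
cat >> h.py <<'E'
def go(bot,grasp,yaw):
    "shift in tool axes to bring grasp point (world) there"
    o=bot.get_obs(); from scipy.spatial.transform import Rotation as Ro
    R=Ro.from_euler("xyz",o["tcp_rot"]).as_matrix(); g=o["tool_pos"]+R@[0,0,159]
    d=R.T@(np.array(grasp)-g); dy=(o["tcp_rot"][2]-yaw+np.pi)%(2*np.pi)-np.pi
    print("t",o["time"].__round__(2),"grasp",g.round(1),"rpy",o["tcp_rot"].round(3),"shift",d.round(1),"turn",round(dy,3),"F",o["contact_force"].round(1),"w",round(o["grip_width"],1))
E
python3 - <<'E'
from h import *
from plant import bot, imaging, order
for n,px in (("scene",(359.2,146)),("side",(365.8,161.6))):
    k,R,t=CAM[n];R=np.array(R);c=-R.T@t;d=R.T@[(px[0]-k[1])/k[0],(px[1]-k[2])/k[0],1]
    p=c+d*(161-c[2])/d[2]; q=np.array([p[0]-549.8,p[1]+220.1]);a=.211
    print(n,p.round(1),"stand frame",np.cos(a)*q[0]-np.sin(a)*q[1],np.sin(a)*q[0]+np.cos(a)*q[1])
go(bot,[510,-262.7,260],-.211)
E
```

```text
time: 0.48
tool_pos: [156.1, -501.3, 497.2]
tcp_rot: [3.137, -0.002, -0.216]
contact_force: [0.2, 0.1, -0.1]
grip_width: 66.6
finger_force: 0.0
scene [ 509.4 -269.4  161. ] stand frame -29.152222737209343 -56.66924188803475
side [ 510.4 -264.9  161. ] stand frame -29.1262548905517 -52.01449625129603
t 0.47 grasp [ 156.2 -502.   338.2] rpy [ 3.137e+00 -2.000e-03 -2.160e-01] shift [ 294.1 -310.    77.3] turn -0.005 F [ 0.2  0.1 -0.1] w 66.6
```

```bash
python3 shift.py '[[48,43,-45,0,0],[48,86,-90,0,0],[48,129,-135,0,0],[48,172,-180,0,0],[48,210,-220,0,0]]' >/dev/null; python3 shift.py '[[48,42,-45,0,0],[48,64,-90,0,0],[48,64,-90,0,0]]'
python3 - <<'E'
from h import *
from plant import bot, imaging, order
go(bot,[510,-262.7,190],-.211)
c=imaging.capture("wrist"); np.savez("/tmp/w.npz",**c)
P=place([549.8,-220.1,-.211],[[-30,50,215],[-30,-50,215],[0,50,215],[0,-50,215],[-30,-50,224],[-57,-50,227]])
q=P@c["R"].T+c["t"]; print((q[:,:2]/q[:,2:]*c["K"][0,0]+c["K"][:2,2]).round(1).tolist())
cv2.imwrite("pics/w1.png",cv2.resize(c["color"][:,:,::-1],(800,500)))
E
```

```text
time: 1.48
tool_pos: [490.7, -252.9, 494.0]
tcp_rot: [-3.14, 0.001, -0.206]
contact_force: [-0.2, -0.9, -0.2]
grip_width: 48.3
finger_force: 0.0
t 1.48 grasp [ 490.6 -252.7  335. ] rpy [-3.14e+00  1.00e-03 -2.06e-01] shift [ 21.1   6.  145. ] turn 0.005 F [-0.2 -0.9 -0.2] w 48.3
[[204.0, 169.5], [329.3, 170.3], [200.8, 131.3], [329.8, 132.1], [329.6, 172.3], [329.2, 207.0]]
```

View pics/w1.png

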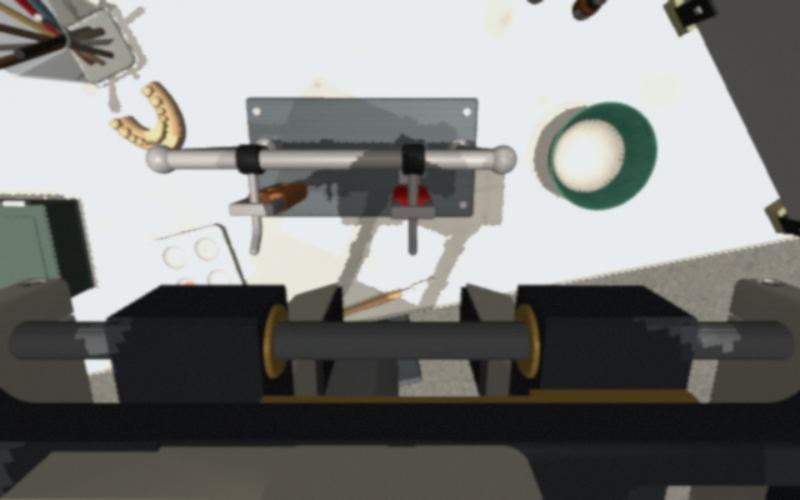

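The wrist view has the lifter's eye end at (412,212), within 2 mm of the prediction, and both hooks run straight along the tool's x. The bar sits about 4 mm farther than fitted. I'll descend onto the lifter.

```bash
python3 shift.py '[[46,23.5,6,0,0.005],[46,23.5,6,45,0.005],[46,23.5,6,90,0.005],[46,23.5,6,125,0.005],[46,23.5,6,145,0.005]]' ; python3 shift.py '[[46,0,0,0,0]]'
python3 - <<'E'
from h import *
from plant import bot, imaging, order
go(bot,[512.9,-263.3,190],-.211)
c=imaging.capture("wrist")
cv2.imwrite("pics/w2.png",c["color"][:,:,::-1])
E
```

```text
time: 2.15
tool_pos: [509.3, -267.5, 347.5]
tcp_rot: [-3.141, 0.003, -0.218]
contact_force: [-0.2, -0.4, 0.7]
grip_width: 46.2
finger_force: 0.0
time: 2.28
tool_pos: [509.6, -267.4, 348.1]
tcp_rot: [-3.14, 0.004, -0.218]
contact_force: [-0.2, 0.5, -0.1]
grip_width: 45.5
finger_force: 0.0
t 2.27 grasp [ 509.1 -267.1  189.1] rpy [-3.14   0.004 -0.218] shift [ 2.9 -4.5 -0.9] turn -0.007 F [-0.2  0.5 -0.1] w 45.5
```

View pics/w2.png

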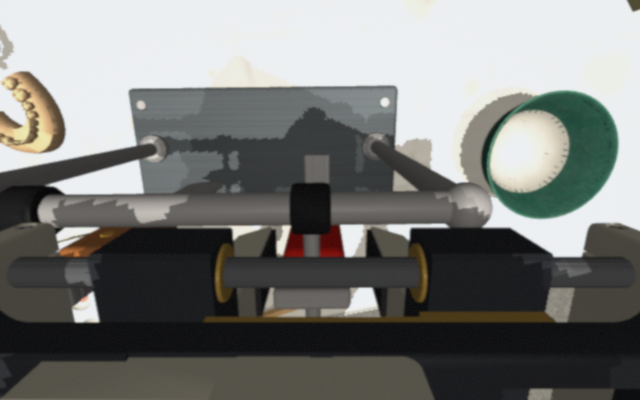

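Between the pads, the lifter at col 312 sits left of the mid-line at 322, which agrees with the computed −4.5 mm. I'll correct that and close.

```bash
python3 shift.py '[[46,3,-4.5,0,-0.006],[46,3,-4.5,0,-0.006],[10,3,-4.5,0,-0.006],[10,3,-4.5,0,-0.006],[10,3,-4.5,0,-0.006]]' ; python3 shift.py '[[10,0,0,0,0],[10,0,0,0,0],[10,0,0,0,0]]'
python3 - <<'E'
from h import *
from plant import bot, imaging, order
go(bot,[512.9,-263.3,190],-.211)
E
```

```text
time: 2.95
tool_pos: [514.6, -262.7, 349.9]
tcp_rot: [3.141, -0.0, -0.21]
contact_force: [-0.0, -0.5, 1.5]
grip_width: 27.8
finger_force: 30.0
time: 3.32
tool_pos: [514.6, -262.7, 349.8]
tcp_rot: [3.141, -0.0, -0.21]
contact_force: [-0.3, 0.6, 1.4]
grip_width: 27.6
finger_force: 30.0
t 3.33 grasp [ 514.6 -262.7  190.8] rpy [ 3.141 -0.    -0.21 ] shift [-1.6  1.   0.8] turn 0.001 F [-0.3  0.6  1.4] w 27.6
```

```bash
python3 shift.py '[[10,0,0,-6,0],[10,0,0,-12.5,0],[10,0,0,-12.5,0],[10,-10,0,-12.5,0],[10,-20,0,-12.5,0]]' ; python3 shift.py '[[10,-10,0,0,0],[10,-20,0,0,0],[10,-45,0,0,0],[10,-80,0,0,0],[10,-80,0,0,0]]'
python3 - <<'E'
from h import *
from plant import bot, imaging, order
a=-.21; n=np.array([475.7,221.2]); x=np.array([np.cos(a),np.sin(a)])
g=n-(32+40)*x
go(bot,[*g,210],a)
E
```

```text
time: 3.95
tool_pos: [494.2, -258.2, 361.9]
tcp_rot: [-3.141, 0.001, -0.21]
contact_force: [1.0, 0.3, -1.3]
grip_width: 27.9
finger_force: 30.0
time: 4.58
tool_pos: [414.9, -241.2, 362.4]
tcp_rot: [-3.141, 0.001, -0.211]
contact_force: [-0.4, 0.4, -1.3]
grip_width: 27.7
finger_force: 30.0
t 4.58 grasp [ 414.8 -241.1  203.4] rpy [-3.141e+00  1.000e-03 -2.110e-01] shift [-109.4 -464.7   -6.4] turn -0.001 F [-0.4  0.4 -1.3] w 27.7
```

```bash
python3 shift.py '[[10,-10,-50,0,0],[10,-20,-105,0,0],[10,-33,-160,0,0],[10,-45,-215,0,0],[10,-60,-265,0,0]]' >/dev/null; python3 shift.py '[[10,-12,-50,0,0],[10,-24,-100,0,0],[10,-36,-150,0,0],[10,-46,-190,0,0],[10,-49,-200,0,0]]'; python3 shift.py '[[10,0,0,0,0]]' >/dev/null
python3 - <<'E'
from h import *
from plant import bot, imaging, order
a=-.21; n=np.array([475.7,221.2]); x=np.array([np.cos(a),np.sin(a)])
g=n-(32+40)*x
go(bot,[*g,163],a)
ims=[]
for k,b in (("scene",(230,190)),("side",(235,190))):
    im=imaging.capture(k)["color"][:,:,::-1]
    cv2.imwrite(f"/tmp/{k}2.png",im)
    o=cv2.resize(im[b[1]:b[1]+125,b[0]:b[0]+100],(400,500),interpolation=cv2.INTER_CUBIC); ims.append(cv2.convertScaleAbs(o,alpha=1.4))
cv2.imwrite("pics/n1.png",np.hstack(ims))
E
```

```text
time: 5.82
tool_pos: [407.2, 237.9, 362.2]
tcp_rot: [-3.141, -0.001, -0.207]
contact_force: [-0.4, -0.4, -1.4]
grip_width: 27.4
finger_force: 30.0
t 5.95 grasp [407.3 235.9 203.1] rpy [ 3.141 -0.    -0.209] shift [-2.1  0.1 40.1] turn 0.001 F [-0.1 -0.8 -1.5] w 28.0
```

View pics/n1.png

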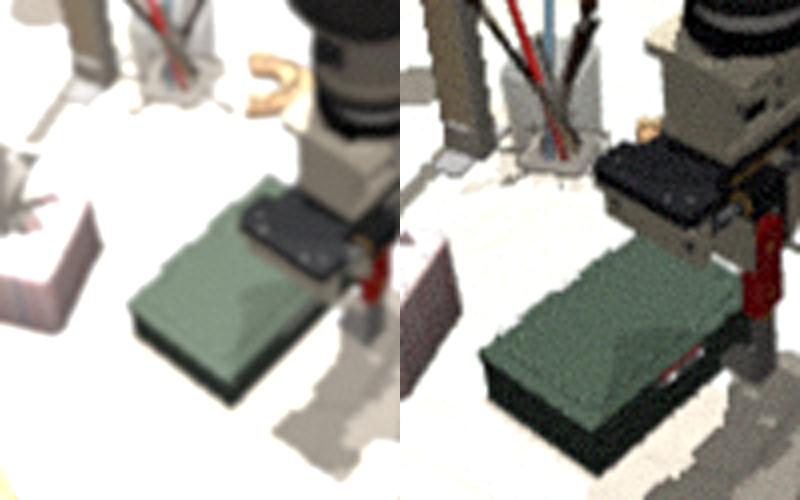

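The side view shows the notch at zoom (682,365) and the blade's foot at about (755,380), with the lifter hanging straight. I'll check both against the projections.

Run:
```python
from h import *
p=[528.5,210,-.21]
print(proj("side",place(p,[[-54,22,40.5],[-54,-22,40.5],[-54,0,40.5]])).round(1), "measured: ends 300,282.3..311,276; mid 305.3,280.8")
print("foot",proj("side",[[407.3,235.9,78]]),"meas 323.5,284.8", "handle mid",proj("side",[[407.3,235.9,173]]))
print("notch if mid measured:")
k,R,t=CAM["side"];R=np.array(R);c=-R.T@t;d=R.T@[(305.3-k[1])/k[0],(280.8-k[2])/k[0],1];print(c+d*(40.5-c[2])/d[2],place(p,[-54,0,40.5]))
```

```text
[[299.8 285.8]
 [310.7 276.5]
 [305.3 281.1]] measured: ends 300,282.3..311,276; mid 305.3,280.8
foot [[324.80451324 283.45435202]] meas 323.5,284.8 handle mid [[324.04345532 255.7301598 ]]
notch if mid measured:
[476.31733675 220.29169618  40.5       ] [[475.6863306  221.25683459  40.5       ]]
```

```bash
python3 shift.py '[[10,0,0,20,0],[10,0,0,39.5,0],[10,0,0,39.5,0]]'; python3 shift.py '[[10,20,0,0,0],[10,35,0,0,0],[10,48,0,0,0],[10,60,0,0,0],[10,60,0,0,0]]';python3 - <<'E'
from h import *
from plant import bot, imaging, order
go(bot,[407.3,235.9,163],-.21)
E
```

```text
time: 6.42
tool_pos: [407.2, 234.5, 321.8]
tcp_rot: [3.14, 0.002, -0.212]
contact_force: [0.2, 0.5, -1.3]
grip_width: 27.7
finger_force: 30.0
time: 7.05
tool_pos: [466.6, 222.9, 322.6]
tcp_rot: [3.142, -0.0, -0.211]
contact_force: [-0.1, 0.2, -1.4]
grip_width: 27.7
finger_force: 30.0
t 7.05 grasp [466.6 222.9 163.6] rpy [ 3.142 -0.    -0.211] shift [-60.7  -0.3   0.6] turn -0.001 F [-0.1  0.2 -1.4] w 27.7
```

```bash
python3 shift.py '[[10,0,0,-4,0],[10,0,0,-10,0],[10,0,0,-18,0],[10,0,0,-25,0],[10,0,0,-25,0]]';python3 shift.py '[[10,0,0,-8,0],[10,0,0,-16,0],[10,0,0,-25,0],[10,0,0,-30,0],[10,0,0,-30,0]]'
python3 - <<'E'
from h import *
from plant import bot, imaging, order
go(bot,[466.6,222.9,163.6],-.21)
ims=[]
for k,b in (("scene",(230,190)),("side",(235,190))):
    im=imaging.capture(k)["color"][:,:,::-1]
    cv2.imwrite(f"/tmp/{k}3.png",im)
    o=cv2.resize(im[b[1]:b[1]+125,b[0]:b[0]+100],(400,500),interpolation=cv2.INTER_CUBIC); ims.append(cv2.convertScaleAbs(o,alpha=1.4))
cv2.imwrite("pics/n2.png",np.hstack(ims))
E
```

```text
time: 7.68
tool_pos: [465.8, 223.3, 348.6]
tcp_rot: [-3.141, -0.001, -0.21]
contact_force: [0.2, 0.4, -1.5]
grip_width: 27.9
finger_force: 30.0
time: 8.3
tool_pos: [465.9, 223.3, 378.4]
tcp_rot: [-3.141, -0.001, -0.21]
contact_force: [0.1, 0.1, -1.4]
grip_width: 27.8
finger_force: 30.0
t 8.3 grasp [466.1 223.3 219.4] rpy [-3.141e+00 -1.000e-03 -2.100e-01] shift [ 0.5  0.3 55.8] turn -0.0 F [ 0.1  0.1 -1.4] w 27.8
```

View pics/n2.png

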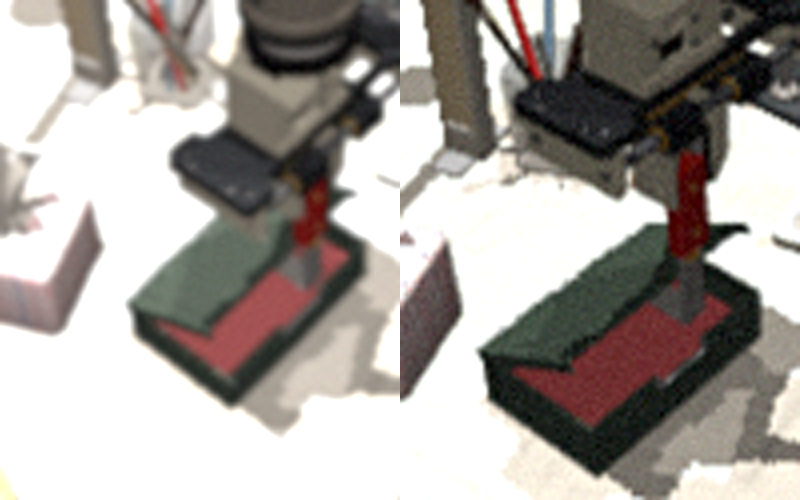

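The lid is about 30° open and riding on the toe, with the lifter still upright. I'll follow the arc and check the tilt from the red handle numerically.

```bash
python3 shift.py '[[10,3,0,-6,0],[10,6,0,-11,0],[10,9.5,0,-16,0],[10,13.5,0,-21.5,0],[10,13.5,0,-21.5,0]]'
cat > tilt.py <<'E'
from h import *
from plant import bot, imaging, order
go(bot,[514.6,-262.7,190.8],-.21)
o=bot.get_obs(); g=o["tool_pos"]-[0,0,159]
print("moment",o["moment"].round(2))
for k in ("scene","side"):
    im=imaging.capture(k)["color"]; cv2.imwrite(f"/tmp/{k}_t.png",im[:,:,::-1]); f=im.astype(int)
    p=proj(k,[g+[0,0,-30],g+[0,0,30],g+[0,0,-65],g-[0,0,122]])
    m=((f[...,0]>80)&(f[...,0]>2.5*f[...,1])&(f[...,0]>2.5*f[...,2])).astype(np.uint8)
    yy,xx=np.mgrid[:400,:640]; m[(abs(xx-p[0,0])>30)|(abs(yy-p[0,1])>40)]=0
    n,l,s,c=cv2.connectedComponentsWithStats(m); i=1+np.argmax(s[1:,4]); P=np.argwhere(l==i)[:,::-1].astype(np.float32)
    v=cv2.fitLine(P,cv2.DIST_L2,0,.01,.01).ravel(); e=p[1]-p[0]
    print(k,"n",s[i,4],"box",s[i,:4],"dir dx/dy",(v[0]/v[1]).round(3),"vertical gives",(e[0]/e[1]).round(3),"cent",c[i].round(1),"lifter bottom of handle pred",p[2].round(1),"toe foot",p[3].round(1))
E
python3 tilt.py
```

```text
time: 9.02
tool_pos: [479.5, 220.3, 399.8]
tcp_rot: [-3.141, -0.001, -0.211]
contact_force: [-0.0, 0.1, -2.0]
grip_width: 27.8
finger_force: 30.0
t 9.03 grasp [479.7 220.4 240.8] rpy [-3.141e+00 -1.000e-03 -2.110e-01] shift [135.  465.1  49.9] turn -0.001 F [-0.   0.1 -2. ] w 27.8
moment [ 0.05  0.04 -0.05]Traceback (most recent call last):
  File "tilt.py", line 11, in <module>
    n,l,s,c=cv2.connectedComponentsWithStats(m); i=1+np.argmax(s[1:,4]); P=np.argwhere(l==i)[:,::-1].astype(np.float32)
                                                     ~~~~~~~~~^^^^^^^^^
    return _wrapfunc(a, 'argmax', axis=axis, out=out, **kwds)
    return bound(*args, **kwds)
ValueError: attempt to get argmax of an empty sequence
```

```bash
python3 - <<'E'
s=open('tilt.py').read()
i=s.index("    m=(("); j=s.index("    yy,xx")
s=s[:i]+"    m=((f[...,0]>45)&(f[...,0]>2.1*f[...,1])&(f[...,0]>2.1*f[...,2])).astype(np.uint8)\n"+s[j:]
s=s.replace("; i=1+np","\n    if n<2: print(k,'none',f[int(p[0,1]),int(p[0,0])]); continue\n    i=1+np")
open('tilt.py','w').write(s)
E
python3 tilt.py
```

```text
t 9.07 grasp [479.7 220.4 240.7] rpy [-3.141e+00 -2.000e-03 -2.100e-01] shift [135.  465.2  49.8] turn -0.0 F [-0.4  0.9  0.4] w 27.6
moment [0.02 0.02 0.01]
scene n 80 box [299 227   9  18] dir dx/dy -0.295 vertical gives 0.055 cent [303.5 236.4] lifter bottom of handle pred [302.4 240.7] toe foot [303.  252.3]
side n 292 box [279 260  38  12] dir dx/dy -23.505 vertical gives 0.07 cent [298.6 266.7] lifter bottom of handle pred [301.6 242.3] toe foot [302.8 259.1]
```

```bash
python3 shift.py '[[10,4,0,-4.5,0],[10,8.5,0,-9,0],[10,13,0,-13,0],[10,18,0,-16.5,0],[10,18,0,-16.5,0]]'; python3 tilt.py
python3 - <<'E'
import cv2,numpy as np
ims=[]
for k,b in (("scene",(230,180)),("side",(235,180))):
    im=cv2.imread(f"/tmp/{k}_t.png")
    o=cv2.resize(im[b[1]:b[1]+125,b[0]:b[0]+100],(400,500),interpolation=cv2.INTER_CUBIC); ims.append(cv2.convertScaleAbs(o,alpha=1.4))
cv2.imwrite("pics/n3.png",np.hstack(ims))
E
```

```text
time: 9.8
tool_pos: [497.2, 216.5, 416.1]
tcp_rot: [-3.141, -0.001, -0.211]
contact_force: [-1.3, 0.2, -0.8]
grip_width: 27.8
finger_force: 30.0
t 9.8 grasp [497.3 216.5 257.1] rpy [-3.141e+00 -1.000e-03 -2.110e-01] shift [117.  465.1  66.3] turn -0.001 F [-1.3  0.2 -0.8] w 27.8
moment [ 0.07  0.22 -0.01]
scene n 78 box [295 219   8  19] dir dx/dy -0.216 vertical gives 0.068 cent [298.7 228.6] lifter bottom of handle pred [297.5 234.1] toe foot [298.3 245.9]
side n 159 box [292 211  10  26] dir dx/dy -0.037 vertical gives 0.079 cent [296.4 224.2] lifter bottom of handle pred [296.  234.4] toe foot [297.4 251.4]
```

View pics/n3.png

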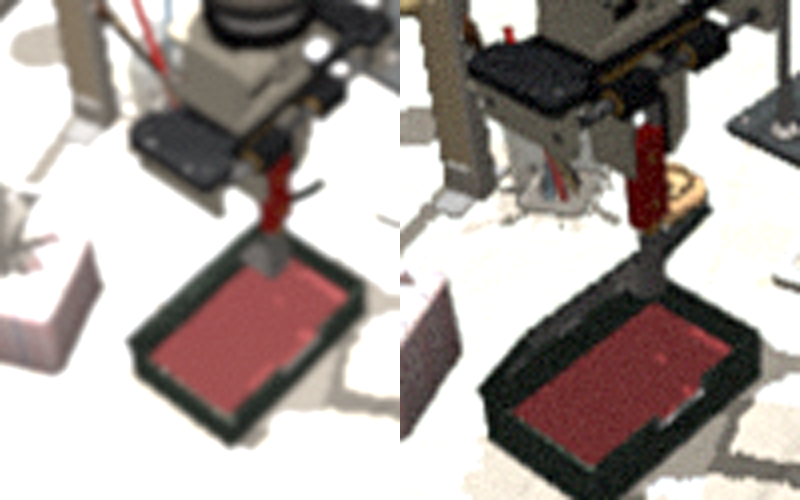

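The lid is around 58° open, almost edge-on in the side view, and the lifter has held upright with no slip. I'll push on to about 75°.

```bash
python3 shift.py '[[10,7,0,-4,0],[10,14,0,-8,0],[10,21,0,-11,0],[10,28,0,-13,0],[10,31,0,-14,0]]'; python3 shift.py '[[10,0,0,0,0]]'; python3 tilt.py
```

```text
time: 10.52
tool_pos: [527.5, 210.1, 429.7]
tcp_rot: [-3.141, -0.0, -0.21]
contact_force: [-1.7, 0.3, -0.3]
grip_width: 27.6
finger_force: 30.0
time: 10.65
tool_pos: [527.4, 210.1, 429.7]
tcp_rot: [-3.142, -0.001, -0.21]
contact_force: [-0.5, -0.2, -0.9]
grip_width: 27.8
finger_force: 30.0
t 10.65 grasp [527.5 210.  270.7] rpy [-3.142e+00 -1.000e-03 -2.100e-01] shift [ 86. 465.  80.] turn -0.0 F [-0.5 -0.2 -0.9] w 27.8
moment [ 0.11  0.17 -0.01]
scene n 91 box [288 210   6  20] dir dx/dy -0.069 vertical gives 0.09 cent [290.6 219.2] lifter bottom of handle pred [289.3 225.9] toe foot [290.4 237.9]
side n 166 box [282 202  10  26] dir dx/dy -0.066 vertical gives 0.095 cent [287.  215.2] lifter bottom of handle pred [286.9 225.3] toe foot [288.5 242.5]
```

```bash
python3 shift.py '[[10,-12,0,0,0],[10,-40,0,0,0],[10,-80,0,0,0],[10,-110,0,0,0],[10,-110,0,0,0]]' >/dev/null; python3 shift.py '[[10,3,50,15,0],[10,8,105,30,0],[10,12,160,45,0],[10,12,215,60,0],[10,12,270,67,0]]'>/dev/null; python3 shift.py '[[10,0,50,0,0],[10,0,100,0,0],[10,0,150,0,0],[10,0,185,0,0],[10,0,195,0,0]]'; python3 shift.py '[[10,0,0,0,0],[10,0,0,0,0]]'; python3 tilt.py
```

```text
time: 12.62
tool_pos: [333.8, -226.1, 362.8]
tcp_rot: [3.141, -0.001, -0.213]
contact_force: [0.3, 0.9, -1.2]
grip_width: 28.2
finger_force: 30.0
time: 12.88
tool_pos: [334.3, -223.2, 362.7]
tcp_rot: [-3.141, 0.0, -0.209]
contact_force: [-0.2, -0.4, -1.4]
grip_width: 27.8
finger_force: 30.0
t 12.88 grasp [ 334.3 -223.1  203.7] rpy [-3.141  0.    -0.209] shift [184.6   1.3  12.8] turn 0.001 F [-0.2 -0.4 -1.4] w 27.8
moment [0.05 0.03 0.05]
scene n 14 box [400 168   3   7] dir dx/dy -0.281 vertical gives -0.191 cent [400.8 170.4] lifter bottom of handle pred [399.3 172.6] toe foot [397.1 184.1]
side n 43 box [410 165   8  21] dir dx/dy -0.262 vertical gives -0.125 cent [413.  175.7] lifter bottom of handle pred [410.5 184.6] toe foot [408.7 199.1]
```

```bash
python3 shift.py '[[10,40,1,0,0.001],[10,85,1,0,0.001],[10,115,1.3,0.3,0.001],[10,130,1.3,0.3,0.001],[10,130,1.3,0.3,0.001]]'; python3 tilt.py
```

```text
time: 13.6
tool_pos: [461.8, -251.8, 362.0]
tcp_rot: [-3.141, 0.0, -0.209]
contact_force: [-0.6, 0.2, -1.0]
grip_width: 27.8
finger_force: 30.0
t 13.6 grasp [ 461.8 -251.7  203. ] rpy [-3.141  0.    -0.209] shift [53.9 -0.2 12.2] turn 0.001 F [-0.6  0.2 -1. ] w 27.8
moment [0.04 0.06 0.  ]
scene n 49 box [369 142   6  17] dir dx/dy -0.262 vertical gives -0.112 cent [371.6 150.7] lifter bottom of handle pred [368.8 157.3] toe foot [367.5 168.8]
side n 62 box [376 154   7  20] dir dx/dy -0.184 vertical gives -0.066 cent [379.  164.9] lifter bottom of handle pred [377.1 172.1] toe foot [376.2 186.1]
```

Run:
```python
from h import *
g=np.array([512.9,-263.3,190])
for k in ("scene","side"):
    f=cv2.imread(f"/tmp/{k}.png")[:,:,::-1].astype(int)
    p=proj(k,[g+[0,0,-30],g+[0,0,30]])
    m=((f[...,0]>45)&(f[...,0]>2.1*f[...,1])&(f[...,0]>2.1*f[...,2])).astype(np.uint8)
    yy,xx=np.mgrid[:400,:640]; m[(abs(xx-p[0,0])>15)|(abs(yy-p[0,1])>30)]=0
    n,l,s,c=cv2.connectedComponentsWithStats(m); i=1+np.argmax(s[1:,4]); P=np.argwhere(l==i)[:,::-1].astype(np.float32)
    v=cv2.fitLine(P,cv2.DIST_L2,0,.01,.01).ravel(); e=p[1]-p[0]
    print(k,s[i],v[0]/v[1],e[0]/e[1])
```

```text
scene [357 139   4  16  42] -0.13137387 -0.08395658938119555
side [363 152   7  19  60] -0.149245 -0.04482902147665995
```

The same handle fit on the hanging lifter shows the same bias, so the tilt is below about 0.1 rad. I'll slide it on.

```bash
python3 shift.py '[[10,12,0,-0.3,0],[10,24,0,-0.3,0],[10,36,0,-0.3,0],[10,46,0,-0.3,0],[10,54,0,-0.3,0]]'; python3 shift.py '[[10,0,0,0,0]]'
python3 - <<'E'
from h import *
from plant import bot, imaging, order
go(bot,[514.6,-262.7,190.8],-.21)
E
```

```text
time: 14.32
tool_pos: [514.5, -264.0, 362.5]
tcp_rot: [-3.142, 0.0, -0.211]
contact_force: [0.2, 0.3, -1.8]
grip_width: 27.9
finger_force: 30.0
time: 14.45
tool_pos: [514.3, -263.9, 362.5]
tcp_rot: [-3.142, 0.0, -0.211]
contact_force: [-0.7, -0.6, -1.6]
grip_width: 27.7
finger_force: 30.0
t 14.45 grasp [ 514.2 -263.9  203.5] rpy [-3.142  0.    -0.211] shift [ 0.1 -1.3 12.7] turn -0.001 F [-0.7 -0.6 -1.6] w 27.7
```

```bash
python3 shift.py '[[10,0,-1.2,3,0],[10,0,-1.2,8,0],[10,0,-1.2,11,0],[10,0,-1.2,12.5,0],[10,0,-1.2,12.5,0]]'
python3 - <<'E'
from h import *
from plant import bot, imaging, order
go(bot,[514.6,-262.7,190.8],-.21)
print(bot.get_obs()["moment"].round(2))
c=imaging.capture("wrist")["color"][:,:,::-1]; cv2.imwrite("/tmp/w3.png",c)
E
```

```text
time: 15.08
tool_pos: [514.0, -262.7, 350.2]
tcp_rot: [3.142, -0.0, -0.211]
contact_force: [-0.5, 0.1, -1.6]
grip_width: 27.8
finger_force: 30.0
t 15.07 grasp [ 514.  -262.7  191.2] rpy [ 3.142 -0.    -0.211] shift [ 0.6 -0.1  0.4] turn -0.001 F [-0.5  0.1 -1.6] w 27.8
[0.05 0.02 0.04]
```

```bash
python3 shift.py '[[10,0,0,0.7,0],[10,0,0,1.4,0],[10,0,0,1.4,0]]'; python3 shift.py '[[10,0,0,0.7,0],[10,0,0,0.7,0]]'
```

```text
time: 15.5
tool_pos: [514.1, -262.7, 349.7]
tcp_rot: [3.141, -0.001, -0.211]
contact_force: [-1.4, -0.1, 4.9]
grip_width: 28.1
finger_force: 30.0
time: 15.75
tool_pos: [514.1, -262.7, 349.6]
tcp_rot: [3.141, -0.002, -0.211]
contact_force: [-2.3, 1.5, 8.4]
grip_width: 27.4
finger_force: 30.0
```

The upward force shows the eye is seated on the rod. I'll ease off, open partway, and check before withdrawing.

```bash
python3 shift.py '[[10,0,0,-1.4,0],[10,0,0,-1.4,0],[34,0,0,-1.4,0],[44,0,0,-1.4,0],[44,0,0,-1.4,0]]'; python3 shift.py '[[46,0,0,0,0],[46,0,0,0,0],[46,0,0,0,0]]'; python3 shift.py '[[46,0,0,-10,0],[46,0,0,-30,0],[46,0,0,-70,0],[46,0,0,-120,0],[46,0,0,-150,0]]';  python3 shift.py '[[46,-40,0,0,0],[46,-80,0,0,0],[46,-80,0,0,0],[46,-80,0,0,0],[46,-80,0,0,0]]'
python3 - <<'E'
import cv2,numpy as np
from plant import bot, imaging, order
ims=[]
for k,b in (("side",(235,125)),("scene",(240,110))):
    im=imaging.capture(k)["color"][:,:,::-1]
    ims.append(cv2.convertScaleAbs(cv2.resize(im[b[1]:b[1]+190,b[0]:b[0]+160],(400,475),interpolation=cv2.INTER_CUBIC),alpha=1.5))
cv2.imwrite("pics/f.png",np.hstack(ims))
E
```

```text
time: 16.38
tool_pos: [514.1, -262.7, 349.2]
tcp_rot: [-3.141, 0.0, -0.211]
contact_force: [-0.5, -0.2, 0.1]
grip_width: 43.2
finger_force: 0.0
time: 16.75
tool_pos: [514.1, -262.7, 349.5]
tcp_rot: [3.142, -0.0, -0.211]
contact_force: [0.9, -0.3, 0.3]
grip_width: 46.2
finger_force: 0.0
time: 17.38
tool_pos: [513.8, -262.5, 503.2]
tcp_rot: [3.14, -0.004, -0.211]
contact_force: [0.2, -0.2, -0.7]
grip_width: 45.8
finger_force: 0.0
time: 18.0
tool_pos: [436.6, -246.2, 499.5]
tcp_rot: [3.141, -0.0, -0.211]
contact_force: [0.2, 0.4, 1.3]
grip_width: 45.9
finger_force: 0.0
```

View pics/f.png

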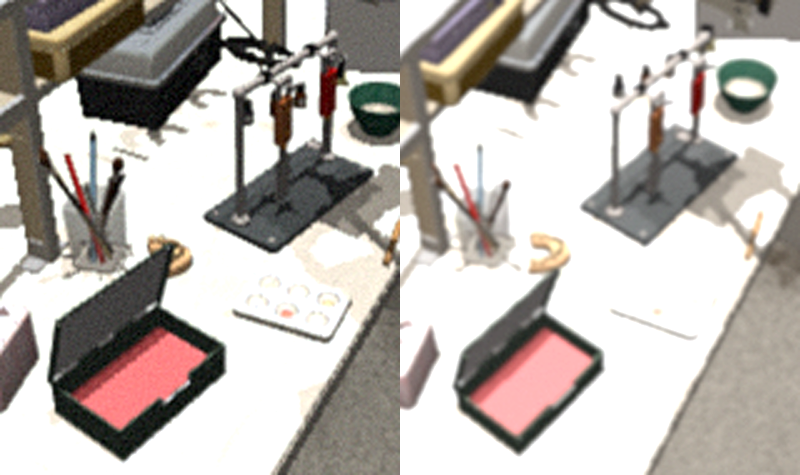

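The lid stands well open, its tip at (165,250) in the side view. The lifter hangs on its hook at (328,92), with the spatula beside it. I'll let any swing settle, then hand in.

```bash
for i in 1 2 3; do python3 shift.py '[[46,0,0,0,0],[46,0,0,0,0],[46,0,0,0,0],[46,0,0,0,0],[46,0,0,0,0]]' >/dev/null; done; python3 -c "
from plant import bot, imaging, order
print(order.close_job())"
```

```text
the job is handed in; nothing more can be done
None
```

The job is handed in at about 20 s: the lid is levered open to about 75° and stays up, the lifter hangs back on its hook, and the spatula is still on its own. The final pictures show this, but no verdict was returned.

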